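# Fit the large gear on the splined gearbox shaft and hold it home

## Task

Put the output gear back in the open gearbox: take the larger of the two loose gears by its hub, lower it hub-up over the six-splined shaft, turn it until the splines engage and then until its teeth drop in with those of the pinion beside it, and push it fully home against its spring ring. The spring lifts it again if you let go, so finish while still gripping the gear and pressing it fully home, so that I can snap the circlip into the shaft groove that shows above the hub. Leave the other loose things on the bench where they lie.

Things in the scene. Friction and masses are not known exactly. Their poses are not given: they have to be found in the camera images.
- gear_hub (a point): The larger loose steel gear (large_gear), flat on the bench, hub up: 99 mm over 18 teeth, face 14 mm thick, then a hub 36 mm tall, 44 mm in diameter, with two flats 36 mm apart to grip; about 0.45 kg. Point: on the axis, mid-hub, 32 mm above the underside, 18 mm below the top. z: axis, out of the hub; the flats face +y and -y; x: through the middle of a tooth and of a bore groove.
- gear_face (a point): Centre of that gear's underside, same axes (32 mm below gear_hub). The bore runs through face and hub and has six grooves 60 degrees apart, one on x: 29 mm across the groove bottoms, grooves 8.4 mm wide, 23 mm across the lands between them; the lands are bevelled over the first 4 mm from the underside.
- small_hub (a point): The other, smaller loose gear (69 mm across 12 teeth, same hub and height): not wanted, it does not reach the pinion. Same point and axes as gear_hub.
- shaft_top (a point): Top end of the upright splined output shaft, 112 mm above the bench. Its plain end, 18 mm in diameter with a bevelled tip and the circlip groove, is 14 mm long; the splines begin below it. z: axis, up; x: through the middle of one spline. The shaft turns about z without end, with a drag of 0.06 N m, and stays where it is left.
- spline_top (a point): Upper end of the splines, 98 mm above the bench, same axes as shaft_top. Six splines 60 degrees apart, 26 mm across, 6 mm wide, 20 mm across between them, tapered over the top 6 mm, running straight down to the shoulder.
- shaft_seat (a point): Centre of the shoulder on the shaft axis that the gear's underside meets when fully home, 48 mm above the bench, in the lower half of a grey gearbox housing (150 x 200 mm, rim 55 mm high) fixed on two wooden battens. z up; y points to the pinion's axis, 75.5 mm away. Home, the gear's hub top is 98 mm above the bench, just under the circlip groove.
- pinion_top (a point): Centre of the upper face of the pinion's teeth, 64 mm above the bench: the gear's teeth meet it 16 mm before home. 12 teeth, 69 mm over the tips; its stub rises 10.5 mm more. z up; x: through the middle of a tooth. Module 5 mm, bevelled tooth ends, about 2 mm play. It turns about z without end, with a drag of 0.12 N m, and stays where it is left.
- thrust_ring (a joint): Spring thrust ring round the shaft, under the gear: travel in m, 0 = up, standing 8 mm above the shoulder (its top 56 mm above the bench), 0.008 = pressed flush with the shoulder. It pushes up with 7 N at 0 and 14 N at 0.008.
- cover_half: Upper half of the housing, grey, about 150 x 200 x 46 mm, lying at the back: leave alone. Origin near the middle of its underside.
- pliers: Yellow handled pliers, 182 mm long, in front of the gearbox: leave alone.
- spanner: Combination spanner, 170 mm long, in front of the gearbox: leave alone.
- bolt_1: Hex bolt 52 mm long, at the right, near the try square: leave alone.
- bolt_2: Another such bolt: leave alone.
- spray_can: Spray can 208 mm tall at the right: leave alone.
- blue_tape: Roll of tape, 100 mm across and 36 mm tall, at the left: leave alone.
Not all that is in view belongs to the job. What is shaped like the part that bears gear_hub but red is not meant.

How it is judged:
On the way, in this order (a step that is already met when the one before it is completed fails the run):
1. the large gear is lifted in the fingers, clear of the bench (height (world z) of gear_face above 0.06 m and contact force between the fingers and large_gear above 1 N), for 0.1 s.
2. the gear is on the splines, upright, still above the pinion's teeth (horizontal distance between gear_face and shaft_seat below 0.004 m and angle between gear_face's own z axis and vertical below 0.12 rad and z of gear_face in the frame of shaft_seat between 0.012 and 0.04 m), for 0.05 s.
At the end, for the whole second after the job is handed in: The gear is upright (within 0.07 rad) on the shaft, within 3 mm of its axis, its underside within 2.5 mm of the shoulder, hub up, the thrust ring pressed down at least 5.5 of its 8 mm, and the fingers still grip or press the gear (over 2 N), at rest, through the last second (horizontal distance between gear_face and shaft_seat below 0.003 m and z of gear_face in the frame of shaft_seat below 0.0025 m and angle between gear_face's own z axis and vertical below 0.07 rad and height (world z) of gear_hub above 0.06 m and value of joint thrust_ring above 0.0055 m and contact force between the fingers and large_gear above 2 N and linear speed of large_gear below 0.02 m/s); the arm keeps its last pose, push and grip.
It fails at once if another loose thing on the bench is moved by more than 30 mm (distance of any of small_hub, cover_half, pliers, spanner, bolt_1, bolt_2, spray_can, blue_tape from where it was at the start of the episode above 0.03 m).
It also fails if it takes over 48 s, if anything falls off the work surface, if the arm or the gripper's body presses on something with over 40 N, if the wrist force passes 120 N, or if a joint passes its speed limit or range.

## Robot

A 7-joint arm with a two-finger parallel gripper is mounted at the origin on a cart in front of the work surface, level with it; the furniture and walls round the work are solid. World frame = base frame: x ahead of the robot, y to its left, z up, the work surface at z = 0. Lengths are in m, angles in rad, forces in N, time in s.
With the tool pointing down it reaches from about 0.4 to 0.9 m from the base axis. Payload 5.5 kg.
Tool frame: the origin (TCP) lies at the very end of the fingers, on their centre line; the grasp point (between the pads) lies 19 mm behind it; z points along the fingers, y is the line along which they close (so a half turn about z gives the same grasp; the last joint's range is limited). The gripper opens to 92 mm and grips with 3 to 60 N. Pads are 19 mm wide; open, the fingers measure 130 mm over their backs; the gripper's body (75 mm by 190 mm) begins 47 mm behind the grasp point.
Start: joints at [1.39, 0.501, -0.427, 1.55, 0.221, 1.138, -0.21], TCP at [0.279, -0.587, 0.189] pointing down, gripper open.
Joint ranges: [-2.88, 2.88], [-0.31, 2.03], [-1.54, 1.56], [0.2, 2.42], [-1.41, 4.55], [0.19, 2.02], [-2.57, 2.57]. Speed limits (rad/s): [2.57, 2.57, 3.14, 3.14, 3.14, 3.14, 3.14].

## Interface

Orientations are given as a unit quaternion [w, x, y, z].
In Python, from bench import robot gives the robot as it stands.
- The arm moves only by the shell command python3 -m crank 'ROWS'. ROWS is JSON, a list of rows, each a list of 7 numbers: the gripper command: -1 is fully open, 1 is shut, values between are in proportion, then the shift along the tool's x, y, z in units of 60 mm (1.0 is 60 mm), then the turn, a rotation vector about the tool's x, y, z in units of 8 degrees (1.0 is 8 degrees). In form: [[jaw, tx, ty, tz, rx, ry, rz], ...]. A call has 1 to 12 rows; each row shifts and turns the commanded pose from where the row before left it, along the tool's axes as they then stand; what a row does not reach is not made up. A row lasts 1/8 s, in which the tool goes at most 62.5 mm and 10.7 degrees, less where a joint would pass 70% of its speed; a pose out of reach is approached as far as the arm can. A call is refused whole if a number of a shift passes 1 or a number of a turn 1, either way. A call with a gripper value outside its range is refused whole. The fingers move at their own pace and stop on an object; the grip force is fixed at half the most. Time passes only in rows, so rows that do not move let the fingers close. It gives the time, the measured TCP pose, the force, the opening and the grip force at its end, in the units of the state.
- robot.sense(): the state, without advancing time (a new reading comes with each control period).
- robot.capture(name): name is "side" or "top" or "wrist"; returns the picture (420x560x3 uint8, red, green, blue); there is no depth.
- robot.get_calibration(name): a dict with "vfov" (degrees; the focal length in pixels is half the picture's height over the tangent of half this angle, whatever the lens; pixels are square), "cx", "cy" (the principal point, pixels), "T" (4x4, takes a point from camera to world coordinates). Camera axes: x right, y up, looking along -z (the intrinsics and any distortion apply to the point x, -y, -z); pixel columns grow to the right and rows downward; lengths in m; the calibration is good to about 2 mm. A picture is of the moment at which its call begins: read the wrist's pose just before it. get_calibration takes no time and is no camera call; for the wrist camera it gives the pose at the moment of the call.
- robot.hand_in(): hands the job in; it is judged then, once.
The state is a dict: "clock": time; "q": joint angles; "qvel": joint speeds; "effort": joint torques, N m; "tool_pos": TCP position; "tcp_rot": TCP orientation; "ft_force": force on the tool from outside, world axes, zero at the start; "ft_torque": the same for the moment, N m; "finger_gap": finger opening in m; "gripper_force": force on a finger pad.
Only numpy, scipy, OpenCV 4.12 (cv2) and the standard library are available. Lean on these libraries where they do the work, as an engineer would, in place of code of your own. Each camera call takes 0.05 s, during which the arm holds its last target. There are 200 camera calls.

## Working session

There is one attempt and no reset: what is moved stays moved. The work goes in short steps, Python scripts to look and compute and a shell command to move; the robot and the scene stay as the last step left them, time stands still between calls to the robot, and variables do not carry over. Pictures are saved under pics/ and viewed, at most 10 in all, crops included, and the job is handed in when it is done.

```bash
mkdir -p pics; ls; python3 - <<'E'
from bench import robot
import cv2,numpy as np
s=robot.sense();print({k:np.round(v,3) for k,v in s.items()})
for n in("top","side"):
    im=robot.capture(n);cv2.imwrite(f"pics/{n}0.png",im[:,:,::-1])
    c=robot.get_calibration(n);print(n,{k:np.round(v,4).tolist() if not isinstance(v,str) else v for k,v in c.items()})
E
```

```text
pics
{'clock': np.float64(0.0), 'q': array([ 1.39 ,  0.502, -0.427,  1.551,  0.221,  1.138, -0.21 ]), 'qvel': array([ 0.002,  0.   , -0.001,  0.001, -0.001, -0.001, -0.001]), 'effort': array([-1.0000e-03, -5.6660e+01, -5.8160e+00, -2.7911e+01, -6.9000e-02,
        3.1000e-02,  0.0000e+00]), 'tool_pos': array([ 0.279, -0.586,  0.188]), 'tcp_rot': array([-0.001,  0.975,  0.22 , -0.   ]), 'ft_force': array([ 0.714, -0.784, -0.3  ]), 'ft_torque': array([-0.01 ,  0.042,  0.04 ]), 'gripper_force': np.float64(0.0), 'finger_gap': np.float64(0.092)}
top {'vfov': 49.9203, 'cx': 282.3837, 'cy': 205.4709, 'T': [[0.0217, 0.997, -0.0747, 0.4541], [-0.9998, 0.0218, 0.0008, -0.0157], [0.0025, 0.0747, 0.9972, 1.4923], [0.0, 0.0, 0.0, 1.0]]}
side {'vfov': 53.1223, 'cx': 280.261, 'cy': 208.3534, 'T': [[0.9738, 0.1126, -0.1976, 0.3262], [-0.2271, 0.5284, -0.818, -0.9757], [0.0123, 0.8415, 0.5402, 0.7327], [0.0, 0.0, 0.0, 1.0]]}
```

View pics/top0.png

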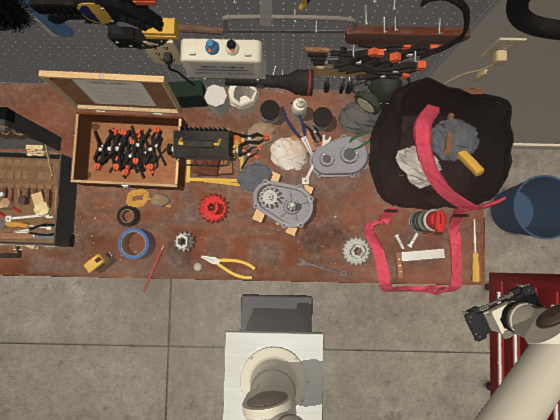

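View pics/side0.png

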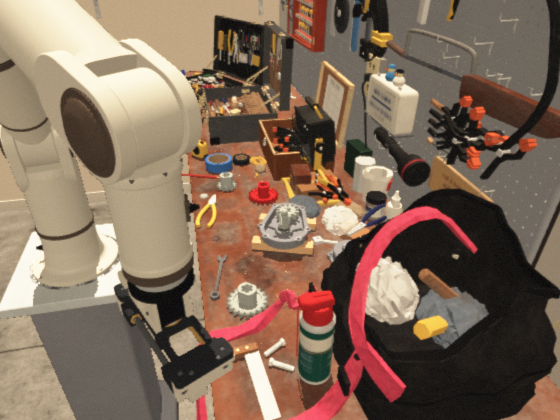

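```bash
cat > h.py <<'E'
import numpy as np,cv2
from bench import robot
def ray(c,u,v,z):
    f=210/np.tan(np.radians(c["vfov"]/2));T=np.array(c["T"])
    d=T[:3,:3]@np.array([(u-c["cx"])/f,-(v-c["cy"])/f,-1]);o=T[:3,3]
    return o+d*(z-o[2])/d[2]
def pix(c,p):
    f=210/np.tan(np.radians(c["vfov"]/2));T=np.array(c["T"])
    q=T[:3,:3].T@(np.array(p)-T[:3,3]);return c["cx"]+f*q[0]/-q[2],c["cy"]-f*q[1]/-q[2]
E
python3 - <<'E'
from h import *
im=cv2.imread("pics/top0.png")
def cr(im,u,v,w,h,k): return cv2.resize(im[v:v+h,u:u+w],None,fx=k,fy=k,interpolation=cv2.INTER_CUBIC)
a=cr(im,245,170,80,60,5); b=cr(im,315,220,80,60,5); d=cr(im,160,190,80,60,5)
s=cv2.imread("pics/side0.png"); e=cr(s,205,275,80,60,5)
cv2.imwrite("pics/crop0.png",np.vstack([np.hstack([a,b]),np.hstack([d,e])]))
c=robot.get_calibration("top")
for n,p in dict(large=(355,251,.05),small=(183,241,.05),pin=(271,198,.07),shaft=(292,206,.1)).items(): print(n,ray(c,*p).round(3))
w=robot.get_calibration("wrist");s=robot.sense();print(w["vfov"],w["cx"],w["cy"]);print(np.round(w["T"],3))
E
```

```text
large [ 0.422 -0.251  0.05 ]
small [0.442 0.297 0.05 ]
pin [0.584 0.02  0.07 ]
shaft [ 0.557 -0.047  0.1  ]
68.49470008160009 280.7160539401859 208.84825843252025
[[ 0.428  0.875  0.227  0.339]
 [-0.904  0.415  0.106 -0.556]
 [-0.002 -0.251  0.968  0.385]
 [ 0.     0.     0.     1.   ]]
```

View pics/crop0.png

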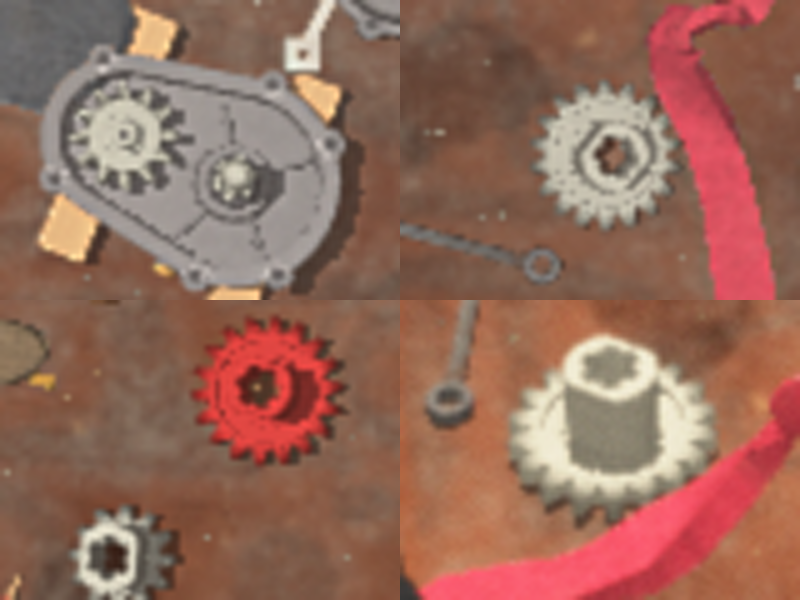

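Large loose gear candidates in the top picture: steel gear at (357,251), about 28 px across with 18 teeth; steel gear at (183,241), about 20 px across, so it's the small one; and a red one at (213,208), which is excluded. The enlarged crop confirms (357,251) is the one meant. The shaft top is at about (292,204) and the pinion at (270,197). Next I move above the gear.

```bash
python3 -m crank '[[-1,0.75,-0.65,-0.1,0,0,0],[-1,0.75,-0.65,-0.1,0,0,0],[-1,0.75,-0.65,-0.1,0,0,0],[-1,0.75,-0.65,-0.1,0,0,0],[-1,0.75,-0.65,-0.1,0,0,0],[-1,0.75,-0.65,-0.1,0,0,0],[-1,0,0,0,0,0,0],[-1,0,0,0,0,0,0]]'
python3 - <<'E'
from h import *
print(robot.sense()["q"].round(2))
c=robot.get_calibration("wrist");im=robot.capture("wrist");np.save("c1.npy",c,allow_pickle=True);cv2.imwrite("pics/w1.png",im[:,:,::-1])
E
```

```text
clock: 1.1
tool_pos: [0.4221, -0.2601, 0.2246]
tcp_rot: [0.0, 0.975, 0.22, -0.0]
ft_force: [-0.4, 0.1, -0.3]
finger_gap: 0.0922
gripper_force: 0.0
[ 1.04  0.2  -0.62  1.88  0.13  1.1  -0.75]
```

View pics/w1.png

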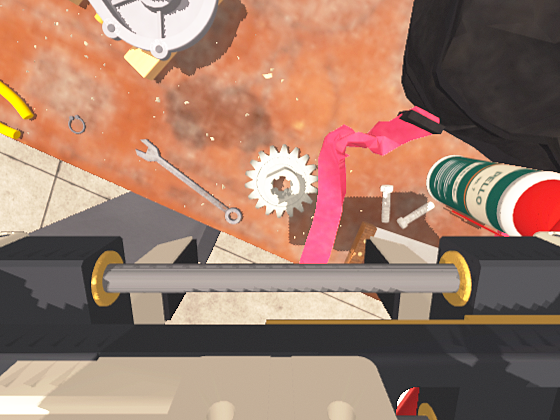

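Wrist view: the gear is at about (282,182), the hub hole at about (285,185), and the gearbox is at upper left. I'll enlarge the hub to read the flats.

```bash
python3 - <<'E'
from h import *
im=cv2.imread("pics/w1.png");cv2.imwrite("pics/w1c.png",cv2.resize(im[140:222,236:328],None,fx=7,fy=7,interpolation=cv2.INTER_CUBIC))
c=np.load("c1.npy",allow_pickle=True).item()
for p in((284,183,.05),(281,182,.014)):print(ray(c,*p).round(4))
ct=robot.get_calibration("top");print(ray(ct,357.8,251,.05))
E
```

```text
[ 0.4261 -0.2607  0.05  ]
[ 0.4202 -0.2595  0.014 ]
[ 0.42211384 -0.26001135  0.05      ]
```

View pics/w1c.png

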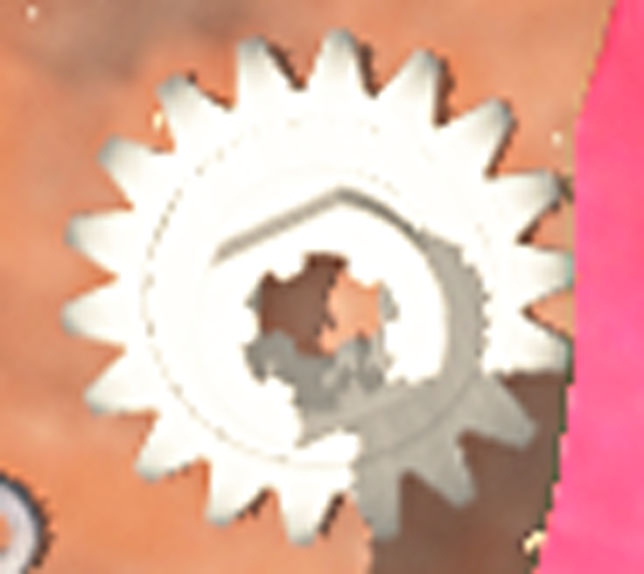

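```bash
python3 - <<'E'
from h import *
c=np.load("c1.npy",allow_pickle=True).item()
P=lambda x,y,z=.05: ray(c,236+x/7,140+y/7,z)
print("hub",P(322,329))
tips=[(345,35),(432,58),(500,108),(558,185),(570,270),(565,360),(528,437),(467,497),(385,535),(303,540),(217,518),(145,470),(95,408),(68,322),(72,235),(108,148),(170,82),(252,42)]
w=np.array([P(a,b,.014)[:2] for a,b in tips]);m=w.mean(0);print("teeth ctr",m,np.linalg.norm(w-m,axis=1).round(4))
an=np.unwrap(np.arctan2(*(w-m).T[::-1]));print("tooth ph deg mod20",np.degrees(an[0]-0)%20,(np.degrees(an)%20).round(1))
for a,b in(((220,250),(340,190)),((300,440),(430,385))):
    d=(P(*b)-P(*a))[:2];print("flat dir",np.degrees(np.arctan2(d[1],d[0])))
print("toolx",np.degrees(np.arctan2(2*.975*.22,2*.975**2-1)))
E
```

```text
hub [ 0.42059077 -0.26062723  0.05      ]
teeth ctr [ 0.4204133  -0.26069343] [0.0489 0.049  0.0486 0.0493 0.0476 0.0485 0.0488 0.049  0.0492 0.0487
 0.0485 0.0485 0.0489 0.0487 0.0486 0.0488 0.049  0.0492]
tooth ph deg mod20 0.24252733986998365 [0.2 0.6 2.  0.6 1.3 0.4 0.7 1.  0.2 1.2 0.6 0.4 2.1 1.4 1.6 0.4 0.4 0.5]
flat dir -38.06534207776915
flat dir -41.133722179914
toolx 25.454707352216673
```

```bash
python3 -m crank '[[-0.3,0,0,0.2,0,0,1],[-0.3,0,0,0.2,0,0,1],[-0.3,0,0,0.2,0,0,1],[-0.3,0,0,0.2,0,0,1],[-0.3,0,0,0.2,0,0,1],[-0.3,0,0,0.2,0,0,1],[-0.3,0,0,0.2,0,0,1],[-0.3,-0.015,0.025,0.2,0,0,1],[-0.3,0,0,0,0,0,0.07],[-0.3,0,0,0,0,0,0]]'
python3 - <<'E'
from h import *
s=robot.sense();print(s["q"].round(2))
from scipy.spatial.transform import Rotation as R
M=R.from_quat(np.roll(s["tcp_rot"],-1)).as_matrix();print("toolx ang",np.degrees(np.arctan2(M[1,0],M[0,0])))
E
```

```text
clock: 2.4
tool_pos: [0.4207, -0.2615, 0.1289]
tcp_rot: [0.0, 0.942, -0.335, 0.0]
ft_force: [-0.1, -0.0, 0.1]
finger_gap: 0.0594
gripper_force: 0.0
[ 0.87  0.3  -0.43  1.99  0.16  0.89 -1.89]
toolx ang -39.08704815965257
```

```bash
python3 -m crank '[[-0.3,0,0,0.7,0,0,0],[-0.3,0,0,0.7,0,0,0],[-0.3,0,0,0.43,0,0,0],[-0.3,0,0,0,0,0,0],[1,0,0,0,0,0,0],[1,0,0,0,0,0,0],[1,0,0,0,0,0,0],[1,0,0,0,0,0,0]]'
```

```text
clock: 3.4
tool_pos: [0.4213, -0.2609, 0.0196]
tcp_rot: [0.0, 0.942, -0.335, 0.001]
ft_force: [0.4, 1.0, 1.0]
finger_gap: 0.0242
gripper_force: 0.0
```

```bash
python3 - <<'E'
from h import *
s=robot.sense();print(s["finger_gap"],s["gripper_force"])
a=robot.capture("wrist")[:,:,::-1];b=robot.capture("side")[:,:,::-1];print(robot.sense()["finger_gap"])
t=robot.capture("top")[:,:,::-1]
e=lambda im,u,v,w,h,k:cv2.resize(im[v:v+h,u:u+w],(400,300),interpolation=cv2.INTER_CUBIC)
cv2.imwrite("pics/g.png",np.vstack([np.hstack([e(a,0,0,560,420,1),e(b,180,240,120,90,1)]),np.hstack([e(a,180,240,200,150,1),e(t,300,210,100,75,1)])]))
E
```

```text
0.024207382214336 0.0
0.015962474375995805
```

View pics/g.png

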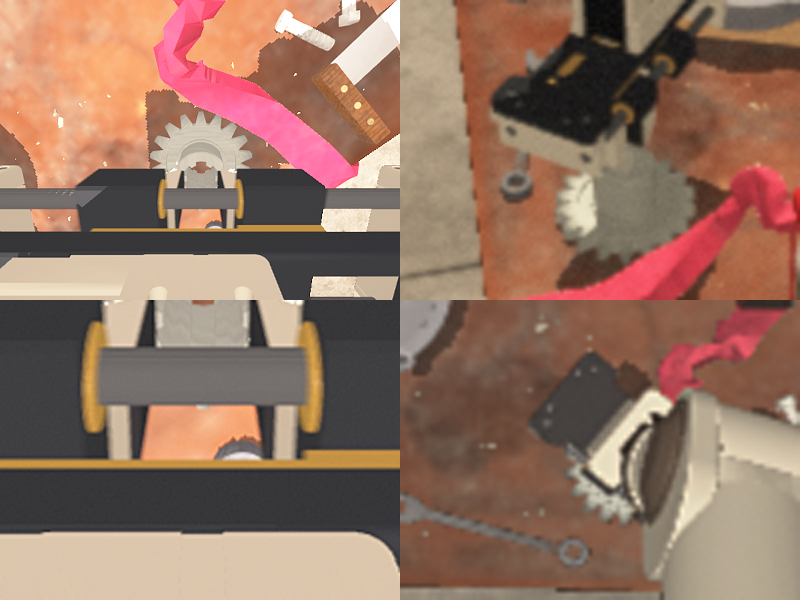

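The picture shows the fingers straddling the hub and still moving, so I'll let them finish closing.

```bash
python3 -m crank '[[1,0,0,0,0,0,0],[1,0,0,0,0,0,0],[1,0,0,0,0,0,0]]'
```

```text
clock: 3.92
tool_pos: [0.4209, -0.2605, 0.019]
tcp_rot: [-0.0, 0.942, -0.335, -0.0]
ft_force: [-0.7, 0.4, -0.2]
finger_gap: 0.0005
gripper_force: 0.0
```

The fingers shut completely, so they missed the hub. I'll check where they are.

```bash
python3 - <<'E'
from h import *
s=robot.sense();p=s["tool_pos"];M=__import__("scipy.spatial.transform",fromlist=["Rotation"]).Rotation.from_quat(np.roll(s["tcp_rot"],-1)).as_matrix()
out=[]
for n,(u,v,w,h) in dict(wrist=(200,130,160,120),side=(190,230,120,90)).items():
    c=robot.get_calibration(n);im=robot.capture(n)[:,:,::-1].copy()
    k=400/w
    e=cv2.resize(im[v:v+h,u:u+w],(400,300),interpolation=cv2.INTER_CUBIC)
    out.append(e.copy())
    for q,col in((p,(0,0,255)),(p-M[:,2]*.019,(0,255,0)),(p-M[:,2]*.06,(255,0,0)),((.4204,-.2607,.05),(255,0,255))):
        x,y=pix(c,q);print(n,x,y);cv2.circle(e,(int((x-u)*k),int((y-v)*k)),4,col,-1)
    out.append(e)
cv2.imwrite("pics/g2.png",np.vstack([np.hstack(out[:2]),np.hstack(out[2:])]))
E
```

```text
wrist 282.15241635725204 229.93442843594426
wrist 282.29200468299837 239.76679150506922
wrist 282.71059833053164 269.25181254082935
wrist 283.14732415413215 247.52410354688675
side 246.73931486005665 298.3680804796835
side 246.48905539885038 292.4518448551314
side 245.9307279323424 279.2527560710382
side 246.12318645500312 288.72152408028603
```

View pics/g2.png

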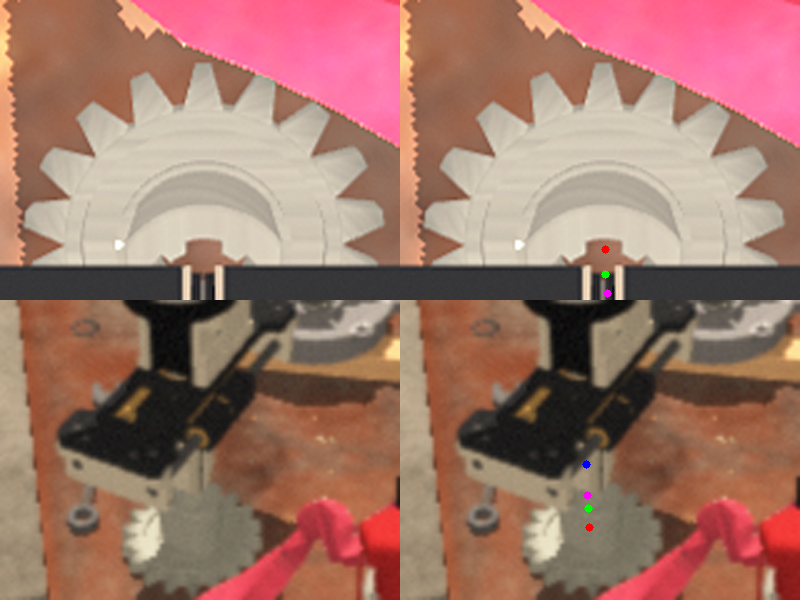

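```bash
python3 -m crank '[[1,0,0,-0.5,0,0,0],[1,0,0,-0.5,0,0,0],[1,0,0,0,0,0,0]]'
python3 - <<'E'
from h import *
s=robot.sense();p=s["tool_pos"];M=__import__("scipy.spatial.transform",fromlist=["Rotation"]).Rotation.from_quat(np.roll(s["tcp_rot"],-1)).as_matrix()
out=[]
for n,(u,v,w,h) in dict(wrist=(200,130,160,120),side=(205,240,80,60)).items():
    c=robot.get_calibration(n);im=robot.capture(n)[:,:,::-1].copy()
    k=400/w
    e=cv2.resize(im[v:v+h,u:u+w],(400,300),interpolation=cv2.INTER_CUBIC)
    out.append(e.copy())
    for q,col in((p,(0,0,255)),(p-M[:,2]*.019,(0,255,0)),(p-M[:,2]*.06,(255,0,0)),((.4204,-.2607,.05),(255,0,255))):
        x,y=pix(c,q);cv2.circle(e,(int((x-u)*k),int((y-v)*k)),3,col,-1)
    out.append(e)
cv2.imwrite("pics/g3.png",np.vstack([np.hstack(out[:2]),np.hstack(out[2:])]))
E
```

```text
clock: 4.4
tool_pos: [0.4228, -0.2617, 0.0811]
tcp_rot: [0.001, 0.942, -0.335, 0.002]
ft_force: [0.3, -0.3, -1.2]
finger_gap: 0.0003
gripper_force: 0.0
```

View pics/g3.png

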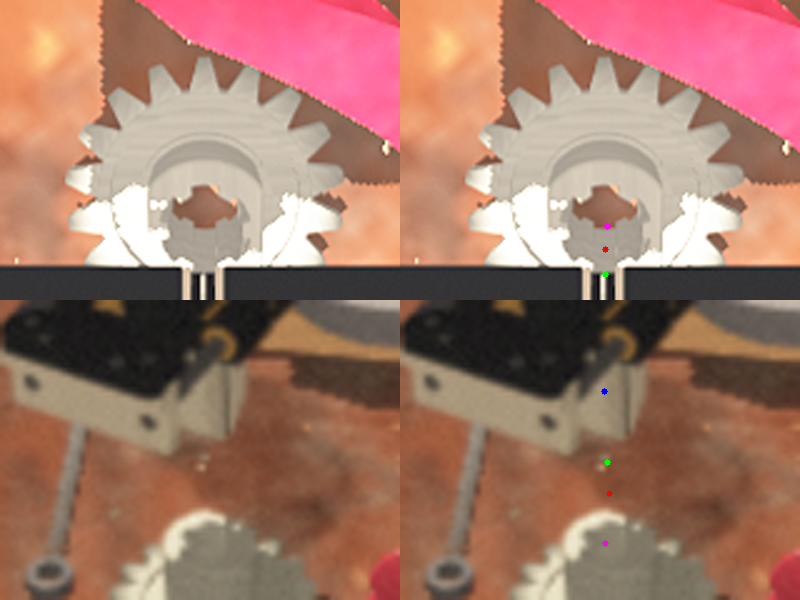

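The gear is where I measured it. In the side crop the fingertips end near (205,440), about 53 px (roughly 31 mm) above the projected TCP. So the real fingertips are about 3 cm short of the reported TCP, and the fingers closed just above the hub. I'll reopen and go correspondingly lower, watching the force.

```bash
python3 -m crank '[[-0.3,0,0,0,0,0,0],[-0.3,0,0,0,0,0,0],[-0.3,0,0,0,0,0,0],[-0.3,0,0,0,0,0,0],[-0.3,0,0,0.4,0,0,0],[-0.3,0,0,0.4,0,0,0],[-0.3,0,0,0.4,0,0,0],[-0.3,0,0,0.2,0,0,0],[-0.3,0,0,0,0,0,0]]'; python3 -m crank '[[-0.3,0,0,0.15,0,0,0],[-0.3,0,0,0,0,0,0]]'
```

```text
clock: 5.62
tool_pos: [0.4204, -0.2601, -0.0056]
tcp_rot: [-0.0, 0.942, -0.335, -0.001]
ft_force: [-0.6, -0.6, 0.0]
finger_gap: 0.0596
gripper_force: 0.0
clock: 5.88
tool_pos: [0.4209, -0.2606, -0.014]
tcp_rot: [0.0, 0.942, -0.335, -0.0]
ft_force: [-0.3, -0.2, 0.3]
finger_gap: 0.0598
gripper_force: 0.0
```

```bash
python3 -m crank '[[-0.3,0,0,0.05,0,0,0],[-0.3,0,0,0,0,0,0]]';python3 -m crank '[[1,0,0,0,0,0,0],[1,0,0,0,0,0,0],[1,0,0,0,0,0,0],[1,0,0,0,0,0,0],[1,0,0,0,0,0,0]]'
```

```text
clock: 6.12
tool_pos: [0.421, -0.2606, -0.0169]
tcp_rot: [0.0, 0.942, -0.335, 0.0]
ft_force: [1.2, 0.4, -0.0]
finger_gap: 0.0594
gripper_force: 0.0
clock: 6.75
tool_pos: [0.4209, -0.2606, -0.0169]
tcp_rot: [0.0, 0.942, -0.335, 0.0]
ft_force: [-0.7, 0.3, 1.7]
finger_gap: 0.036
gripper_force: 30.0
```

```bash
python3 -m crank '[[1,0,0,-0.37,0,0,0],[1,0,0,-0.37,0,0,-1],[1,0,0,-0.37,0,0,-1],[1,0,0,-0.37,0,0,-1],[1,0,0,-0.37,0,0,-1],[1,0,0,-0.37,0,0,-1],[1,0,0,-0.37,0,0,-1],[1,0,0,-0.37,0,0,-1],[1,0,0,0,0,0,-0.5]]';python3 -m crank '[[1,0.485,-0.64,0,0,0,0],[1,0.485,-0.64,0,0,0,0],[1,0.485,-0.64,0,0,0,0],[1,0.485,-0.64,0,0,0,0],[1,0,0,0,0,0,0],[1,0,0,0,0,0,0]]'
python3 - <<'E'
from h import *
s=robot.sense();print(s["q"].round(2))
c=robot.get_calibration("wrist");np.save("c2.npy",c,allow_pickle=True);im=robot.capture("wrist")[:,:,::-1];cv2.imwrite("pics/w2.png",im)
x,y=pix(c,(.56,-.046,.112));print(x,y)
cv2.imwrite("pics/w2c.png",cv2.resize(im[0:240,120:440],None,fx=2.5,fy=2.5,interpolation=cv2.INTER_CUBIC))
ct=robot.get_calibration("top");print(ray(ct,292,204.4,.112))
E
```

```text
clock: 7.88
tool_pos: [0.4214, -0.2609, 0.1616]
tcp_rot: [0.001, 0.983, 0.183, 0.001]
ft_force: [0.3, 0.8, -4.8]
finger_gap: 0.0362
gripper_force: 30.0
clock: 8.62
tool_pos: [0.474, -0.0759, 0.1599]
tcp_rot: [-0.0, 0.983, 0.181, -0.001]
ft_force: [-0.2, -0.8, -4.0]
finger_gap: 0.0359
gripper_force: 30.0
[ 0.8   0.29 -0.8   1.98  0.25  0.97 -1.33]
286.7143482081804 95.9285046048494
[ 0.56144258 -0.04624406  0.112     ]
```

View pics/w2c.png

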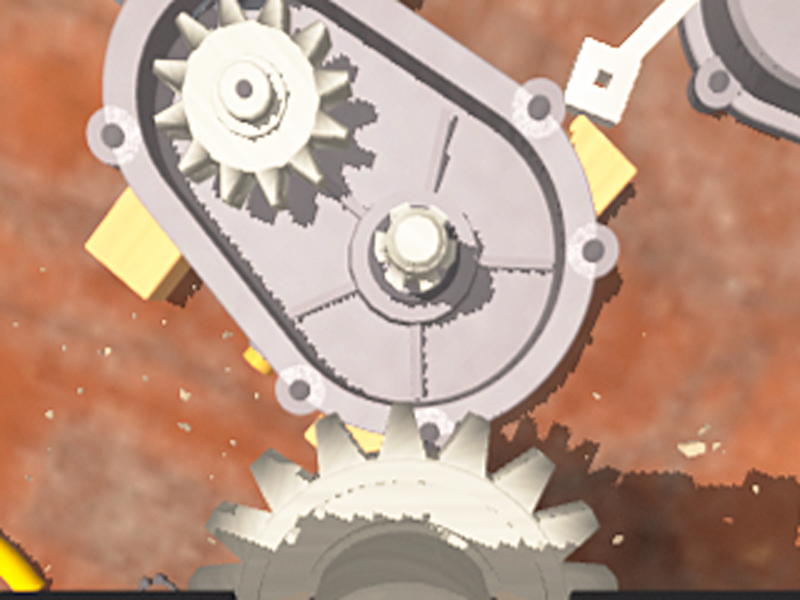

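The shaft tip is at about crop (418,232), image (287,93). The pinion is at about crop (243,95). The gear is held hub-up below them. I'll use one more crop for the spline phase.

```bash
python3 - <<'E'
from h import *
im=cv2.imread("pics/w2.png");e=cv2.resize(im[72:122,262:312],None,fx=12,fy=12,interpolation=cv2.INTER_CUBIC)
e=cv2.convertScaleAbs(e,alpha=1.0)
cv2.imwrite("pics/sh.png",e)
E
```

```text
(no output)
```

View pics/sh.png

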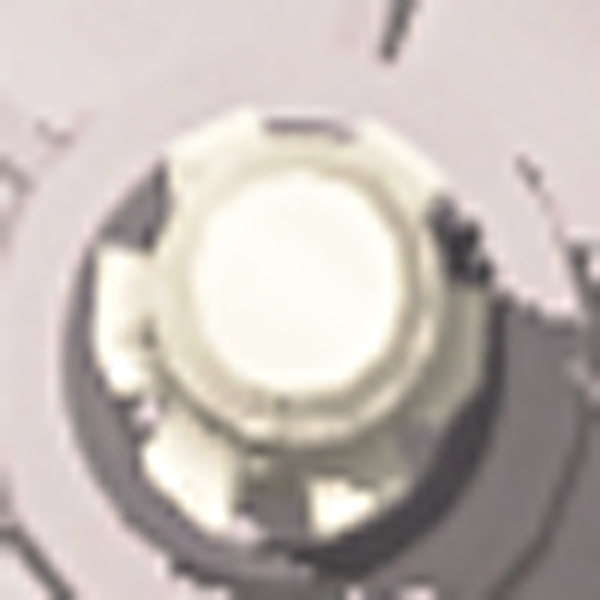

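```bash
python3 - <<'E'
from h import *
c=np.load("c2.npy",allow_pickle=True).item()
Q=lambda x,y,z:ray(c,262+x/12,72+y/12,z)
t=Q(302,280,.112);print("shaft",t)
for n,L,o in(("sp",[(405,165),(210,140),(120,320),(190,480),(350,490),(465,345)],0),("gap",[(305,130),(455,235),(145,210),(140,420),(270,490),(420,450)],30)):
    for z in(.094,):
        w=np.array([Q(a,b,z)-t for a,b in L]);print(n,(np.degrees(np.arctan2(w[:,1],w[:,0]))-o).__mod__(60).round(0),np.linalg.norm(w[:,:2],axis=1).round(4))
C=lambda x,y,z:ray(c,120+x/2.5,y/2.5,z)
pc=C(245,90,.0745)
tips=[(345,75),(350,138),(320,190),(273,208),(232,207),(185,185),(162,133),(163,70),(190,22)]
w=np.array([C(a,b,.064)-pc for a,b in tips]);print("pinion",pc,"dir",np.degrees(np.arctan2(*(pc-t)[1::-1])),np.linalg.norm((pc-t)[:2]))
print((np.degrees(np.arctan2(w[:,1],w[:,0]))%30).round(0),np.linalg.norm(w[:,:2],axis=1).round(3))
s=robot.sense();print(s["tool_pos"]);q=s["tcp_rot"];print("toolx",np.degrees(2*np.arctan2(q[2],q[1])))
# held gear tip: check
print("held tooth tip",C(405,405,s["tool_pos"][2]+.017+.014)-s["tool_pos"])
E
```

```text
shaft [ 0.5605124  -0.04616501  0.112     ]
sp [42. 50. 55. 48. 38. 39.] [0.0115 0.012  0.0119 0.0132 0.0122 0.0116]
gap [48. 44. 50. 55. 42. 34.] [0.0112 0.0115 0.0119 0.0127 0.0118 0.0124]
pinion [0.5869711  0.02446191 0.0745    ] dir 69.46273071770536 0.07542031728764972
[ 4.  1. 29.  1.  7.  9. 10.  4.  0.] [0.033 0.036 0.037 0.036 0.036 0.037 0.033 0.031 0.03 ]
[ 0.47400122 -0.07665954  0.1599736 ]
toolx 20.8077699842715
held tooth tip [0.04641866 0.01964736 0.031     ]
```

```bash
python3 -m crank '[[1,0,0,0,0,0,-1],[1,0,0,0,0,0,-1],[1,0,0,0,0,0,-1],[1,0,0,0,0,0,-0.03],[1,0.458,0.222,0,0,0,0],[1,0.458,0.222,0,0,0,0],[1,0.458,0.222,0,0,0,0],[1,0,0,0.4,0,0,0],[1,0,0,0.4,0,0,0],[1,0,0,0,0,0,0],[1,0,0,0,0,0,0]]'
cat > st.py <<'E'
from h import *
s=robot.sense();q=s["tcp_rot"];a=2*np.arctan2(q[2],q[1]);x=np.array([np.cos(a),np.sin(a)]);y=np.array([np.sin(a),-np.cos(a)])
e=np.array([.5605,-.0462])-s["tool_pos"][:2]
print("ang%.1f tilt%s facez %.4f err tool xy units %.3f %.3f"%(np.degrees(a),np.round([q[0],q[3]],3),s["tool_pos"][2]+.017,e@x/.06,e@y/.06),"F",s["ft_force"].round(1),"T",s["ft_torque"].round(2),"q7 %.2f"%s["q"][6])
E
python3 st.py
```

```text
clock: 10.05
tool_pos: [0.5619, -0.0459, 0.1133]
tcp_rot: [0.0, 0.924, 0.383, 0.0]
ft_force: [0.3, 1.2, -4.6]
finger_gap: 0.0357
gripper_force: 30.0
ang45.0 tilt[0. 0.] facez 0.1303 err tool xy units -0.021 -0.013 F [ 0.3  1.2 -4.6] T [-0.02 -0.04  0.01] q7 -1.13
```

```bash
python3 -m crank '[[1,-0.02,-0.013,0.15,0,0,0],[1,0,0,0.15,0,0,0],[1,0,0,0.1,0,0,0],[1,0,0,0,0,0,0]]'; python3 st.py
```

```text
clock: 10.55
tool_pos: [0.5595, -0.0456, 0.0879]
tcp_rot: [-0.0, 0.924, 0.384, -0.001]
ft_force: [-0.2, -0.5, -4.5]
finger_gap: 0.0359
gripper_force: 30.0
ang45.1 tilt[-0.    -0.001] facez 0.1049 err tool xy units 0.005 0.018 F [-0.2 -0.5 -4.5] T [-0.01 -0.06  0.  ] q7 -1.15
```

```bash
for i in 1 2; do :; done; python3 -m crank '[[1,0,0,0.07,0,0,0],[1,0,0,0.07,0,0,0],[1,0,0,0,0,0,0]]'; python3 st.py;  python3 -m crank '[[1,0,0,0.06,0,0,0],[1,0,0,0.06,0,0,0],[1,0,0,0,0,0,0]]'; python3 st.py
```

```text
clock: 10.92
tool_pos: [0.5598, -0.0457, 0.0799]
tcp_rot: [-0.0, 0.924, 0.384, -0.0]
ft_force: [-0.2, 0.2, -4.5]
finger_gap: 0.036
gripper_force: 30.0
ang45.1 tilt[-0. -0.] facez 0.0969 err tool xy units 0.003 0.014 F [-0.2  0.2 -4.5] T [-0.02 -0.02  0.01] q7 -1.16
clock: 11.3
tool_pos: [0.5603, -0.0465, 0.0728]
tcp_rot: [0.0, 0.924, 0.383, 0.0]
ft_force: [1.9, -2.3, -5.9]
finger_gap: 0.0357
gripper_force: 30.0
ang45.1 tilt[0. 0.] facez 0.0898 err tool xy units 0.005 -0.001 F [ 1.9 -2.3 -5.9] T [-0.55 -0.35  0.  ] q7 -1.17
```

```bash
python3 -m crank '[[1,0,0.01,0.06,0,0,0],[1,0,0,0.06,0,0,0],[1,0,0,0,0,0,0]]'; python3 st.py;  python3 -m crank '[[1,0,0,0.07,0,0,0],[1,0,0,0.07,0,0,0],[1,0,0,0.05,0,0,0],[1,0,0,0,0,0,0]]'; python3 st.py
```

```text
clock: 11.68
tool_pos: [0.5604, -0.0465, 0.0654]
tcp_rot: [0.0, 0.924, 0.383, -0.0]
ft_force: [1.0, -2.6, -5.9]
finger_gap: 0.0357
gripper_force: 30.0
ang45.1 tilt[ 0. -0.] facez 0.0824 err tool xy units 0.005 -0.003 F [ 1.  -2.6 -5.9] T [-0.63 -0.36  0.02] q7 -1.17
clock: 12.18
tool_pos: [0.5605, -0.0465, 0.054]
tcp_rot: [0.0, 0.924, 0.383, -0.0]
ft_force: [1.9, -3.5, -6.0]
finger_gap: 0.0359
gripper_force: 30.0
ang45.1 tilt[ 0. -0.] facez 0.0710 err tool xy units 0.003 -0.004 F [ 1.9 -3.5 -6. ] T [-0.9  -0.51 -0.03] q7 -1.18
```

```bash
python3 -m crank '[[1,0,0.012,0.05,0,0,0],[1,0,0,0.05,0,0,0],[1,0,0,0,0,0,0]]'; python3 st.py;  python3 -m crank '[[1,0,0,0.05,0,0,0],[1,0,0,0.03,0,0,0],[1,0,0,0,0,0,0]]'; python3 st.py
```

```text
clock: 12.55
tool_pos: [0.5606, -0.0465, 0.048]
tcp_rot: [-0.0, 0.923, 0.384, -0.0]
ft_force: [1.0, -2.8, -6.3]
finger_gap: 0.0359
gripper_force: 30.0
ang45.1 tilt[-0. -0.] facez 0.0650 err tool xy units 0.002 -0.005 F [ 1.  -2.8 -6.3] T [-0.62 -0.15  0.02] q7 -1.19
clock: 12.92
tool_pos: [0.5608, -0.0465, 0.0433]
tcp_rot: [-0.0, 0.923, 0.384, -0.0]
ft_force: [0.7, -1.5, -5.7]
finger_gap: 0.0357
gripper_force: 30.0
ang45.1 tilt[-0. -0.] facez 0.0603 err tool xy units 0.001 -0.007 F [ 0.7 -1.5 -5.7] T [-0.5   0.09 -0.04] q7 -1.19
```

The splines are on and the teeth are meshing, with the face below 64 mm and no axial force. I'll press home now.

```bash
python3 -m crank '[[1,0,0,0.05,0,0,0],[1,0,0,0.05,0,0,0],[1,0,0,0,0,0,0]]'; python3 st.py;  python3 -m crank '[[1,0,0,0.05,0,0,0],[1,0,0,0.05,0,0,0],[1,0,0,0,0,0,0]]'; python3 st.py
```

```text
clock: 13.3
tool_pos: [0.5611, -0.0467, 0.0378]
tcp_rot: [0.0, 0.924, 0.383, -0.0]
ft_force: [-1.9, -3.2, 1.3]
finger_gap: 0.0355
gripper_force: 30.0
ang45.1 tilt[ 0. -0.] facez 0.0548 err tool xy units -0.000 -0.013 F [-1.9 -3.2  1.3] T [-0.6   0.53 -0.12] q7 -1.20
clock: 13.68
tool_pos: [0.5612, -0.0467, 0.0324]
tcp_rot: [0.0, 0.924, 0.383, -0.0]
ft_force: [-4.8, -3.0, 6.7]
finger_gap: 0.0357
gripper_force: 30.0
ang45.1 tilt[ 0. -0.] facez 0.0494 err tool xy units -0.001 -0.014 F [-4.8 -3.   6.7] T [-0.64  1.05 -0.12] q7 -1.21
```

```bash
python3 -m crank '[[1,-0.012,0,0.025,0,0,0],[1,0,0,0,0,0,0],[1,0,0,0,0,0,0]]'; python3 st.py;  python3 -m crank '[[1,0,0,0.03,0,0,0],[1,0,0,0,0,0,0],[1,0,0,0,0,0,0]]'; python3 st.py
```

```text
clock: 14.05
tool_pos: [0.5612, -0.0468, 0.0314]
tcp_rot: [0.0, 0.924, 0.384, 0.0]
ft_force: [-5.3, -2.5, 11.0]
finger_gap: 0.0358
gripper_force: 30.0
ang45.1 tilt[0. 0.] facez 0.0484 err tool xy units -0.001 -0.014 F [-5.3 -2.5 11. ] T [-0.49  1.11 -0.21] q7 -1.21
clock: 14.42
tool_pos: [0.5612, -0.0468, 0.0311]
tcp_rot: [0.001, 0.924, 0.384, 0.0]
ft_force: [-9.1, -1.8, 22.4]
finger_gap: 0.0358
gripper_force: 30.0
ang45.1 tilt[0.001 0.   ] facez 0.0481 err tool xy units -0.001 -0.015 F [-9.1 -1.8 22.4] T [-0.42  2.31 -0.09] q7 -1.21
```

```bash
python3 -m crank '[[1,0,0,0,0,0,0],[1,0,0,0,0,0,0],[1,0,0,0,0,0,0],[1,0,0,0,0,0,0]]'; python3 st.py; python3 -c "
from bench import robot
print(robot.hand_in())"
```

```text
clock: 14.92
tool_pos: [0.5612, -0.0468, 0.0311]
tcp_rot: [0.001, 0.924, 0.384, 0.0]
ft_force: [-9.0, -3.2, 23.7]
finger_gap: 0.0358
gripper_force: 30.0
ang45.1 tilt[0.001 0.   ] facez 0.0481 err tool xy units -0.001 -0.016 F [-9.  -3.2 23.7] T [-0.38  2.21 -0.1 ] q7 -1.21
the job is handed in; nothing more can be done
None
```

The large gear is on the splines, meshed with the pinion and still gripped and pressed home: the arm readings put its underside about 48 mm above the bench, with the wrist reading about 24 N upward. I handed the job in at 14.9 s; hand-in returned no verdict, and I took no picture after seating.

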